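Take a pot from the damp box and hold it level over the slip bowl

TASK

Fold the blue lid of the damp box up until it stands straight up and stays there, then take the small fluted pot out of the box, keeping it level. Finish while holding it, level and still, over the middle of the green slip bowl that stands next to the box, with its foot about 10 cm above the bowl's rim, so that I can pour slip over it; do not put it down or let go. Leave the bowl and everything else on the table where it is, and the lid standing.

Things in the scene. Friction and masses are not known exactly. Their poses are not given: they have to be found in the camera images.
- box_lid (a joint): blue lid of the damp box, hinged along the box's far long edge; rad: 0 = shut flat, grows as the front edge is lifted, 1.571 = standing straight up, stop at 2.0. The hinge is stiff (about 0.22 N m of friction) so the lid stays at any angle. Lid 166 x 214 x 8 mm, 0.15 kg; it may start a little ajar (up to 0.3 rad).
- lid_hinge (a point): point on the hinge line of the lid, middle of the box's far edge, 61 mm above the table. It turns with the lid; its y axis is the hinge line. At lid value 0 its x axis points level from the tongue to the hinge (towards the back of the box) and its z axis up; the lid and tongue lie along its -x.
- lid_tongue (a point): grip point in the middle of the black pull tongue at the lid's front edge, 198 mm from the hinge line (and 5 mm to its +z). The tongue is in line with the lid: it sticks out 48 mm beyond the lid's front edge (the grip point is 32 mm out, 16 mm from the tip), 24 mm wide along the hinge direction, 10 mm thick. Pinched across its width it can turn between the fingers as the lid swings. Axes as lid_hinge.
- damp_box: white open box of plastic, fixed to the table, 160 x 210 x 60 mm, walls and floor 5 mm; origin at the centre of its underside on the table; x axis from the tongue side to the hinge side, y axis along the long side (parallel to the hinge), z up. It stands at left or right.
- pot_centre (a point): centre (half-way up, on the axis) of the small off-white fluted pot standing upright in the box: round, 56 mm across at the rim, 51 mm at the foot, 44 mm high, open on top, 0.06 to 0.13 kg; z axis is the pot's axis. It stands on the box floor (its centre is 27 mm above the table), up to 30 mm in front of the box's centre and 30 mm to either side; room for fingers is widest at the two sides of it along the box's y axis.
- fluted_pot: the same pot; origin at the centre of its foot, 22 mm below its centre
- slip_bowl: green glazed bowl of slip standing loose on the bare table top, within 0.5 m of the damp box on its left or right (not the similar one on the board at the far right by the scale), about 100 mm across the rim and 44 mm high; origin at the centre of its underside
- stone_frog: little off-white clay frog with blue eyes, 40 x 45 x 39 mm, bystander; origin under its centre
- masking_tape: roll of yellow tape lying flat, 104 mm across, 25 mm high, bystander; origin under its centre
- clay_lump: lump of brown clay, 52 x 65 x 46 mm, bystander; origin under its centre
- beaker: off-white beaker with a blue foot, 80 mm across, 98 mm high, bystander; origin under its centre
Things that resemble listed ones, but are neither listed nor needed, are in the scene too. Of the things that look like the slip_bowl, take the one that is farthest to the robot's left at the start.

How it is judged:
By the outcome, as a careful person would: the job done as asked, in the order asked, and still so for the second after the job is handed in, while the arm keeps its last pose, push and grip.
It also fails if it takes over 61 s, if anything falls off the work surface, if the arm or the gripper's body presses on something with over 40 N, if the wrist force passes 120 N, or if a joint passes its speed limit or range.

ROBOT

A 7-joint arm with a two-finger parallel gripper is mounted at the origin on a cart in front of the work surface, level with it; the furniture and walls round the work are solid. World frame = base frame: x ahead of the robot, y to its left, z up, the work surface at z = 0. Lengths are in m, angles in rad, forces in N, time in s.
With the tool pointing down it reaches from about 0.4 to 0.9 m from the base axis. Payload 5.6 kg.
Tool frame: the origin (TCP) lies between the finger pads; the fingertips stand 8 mm ahead of it and the grasp point (between the pads) lies 11 mm behind it; z points along the fingers, y is the line along which they close (so a half turn about z gives the same grasp; the last joint's range is limited). The gripper opens to 92 mm and grips with 3 to 60 N. Pads are 20 mm wide; open, the fingers measure 128 mm over their backs; the gripper's body (75 mm by 189 mm) begins 69 mm behind the grasp point.
Start: joints at [-1.352, 0.468, -0.012, 1.603, 0.006, 1.071, -0.056], TCP at [0.168, 0.628, 0.223] pointing down, gripper open.
Joint ranges: [-2.53, 2.53], [-0.31, 2.02], [-1.57, 1.55], [0.28, 2.44], [-1.29, 4.43], [0.15, 1.84], [-2.92, 2.92]. Speed limits (rad/s): [2.57, 2.57, 3.14, 3.14, 3.14, 3.14, 3.14].

INTERFACE

Orientations are given as a rotation vector (axis times angle).
In Python, from cell import env gives the robot as it stands. The module is installed in compiled form; this text tells all that it offers.
- The arm moves only by the tool carry_out, never from a script. Its argument "rows" is a list of rows, each an object with "travel": the shift along the world's x, y, z in m, a list of three; "twist": the turn, a rotation vector about the world's x, y, z in rad, a list of three; "claw": the finger opening in m, from 0 to 0.0919. A call has 1 to 5 rows; each row is the pose to reach, as a shift and turn from the pose commanded when the call began; what a row does not reach only later rows make up. A row lasts 1/12 s, in which the tool goes at most 41.7 mm and 7.16 degrees, less where a joint would pass 70% of its speed; a pose out of reach is approached as far as the arm can. A call with a gripper value outside its range is refused whole. The fingers move at their own pace and stop on an object; "newtons" is the grip in N (left out, the last holds). Time passes only in rows, so rows that repeat a pose let the fingers close. It gives the time, the measured TCP pose, the force and the opening at its end, in the units of the state.
- env.get_obs(): the state, without advancing time (a new reading comes with each control period).
- env.grab_frame(name): name is "scene" or "top"; returns a dict with "frame" (384x512x3 uint8, red, green, blue), "camera_matrix" (3x3 intrinsics, pixels), "camera_from_world" (4x4, takes a point from world to camera coordinates). Camera axes: x right, y down, z forward; pixel columns grow to the right and rows downward; lengths in m; the calibration is good to about 2 mm. A picture is of the moment at which its call begins. There is no depth.
- env.job_done(): hands the job in, once; it reports no verdict.
Trained networks look in the newest picture that a camera, given by its name, has taken for a name from the list of things; names that differ only in an ending like _2 or _b are one class to them, and where a whole thing is asked for, a point or a joint stands for the part that bears it (a point fixed in the world has none). Each returns a list of dicts, best first, with "score" (0 to 1); they miss things now and then, are a little off and sometimes report something else, mostly with a low value. They report only what shows in the picture. A call takes as long as a camera call. They do not tell look-alikes from the thing itself.
- env.masks_of(camera, query): "pixels" (384x512 bool, what is visible of it) and "box" ([left, top, right, bottom] as shares, 0 to 1, of the picture: columns of its width, rows of its height, round what is visible of it).
- env.place_of(camera, query): "position" ([column, row] as shares, 0 to 1, of the picture: columns of its width, rows of its height: a listed point, or the origin of a listed thing).
The state is a dict: "clock": time; "joints": joint angles; "joint_velocities": joint speeds; "effort": joint torques, N m; "tool_pos": TCP position; "orientation": TCP orientation; "wrist_force": force on the tool from outside, world axes, zero at the start; "ft_torque": the same for the moment, N m; "opening": finger opening in m.
Only numpy, scipy, OpenCV 4.12 (cv2) and the standard library are available. Lean on these libraries where they do the work, as an engineer would, in place of code of your own. Each camera call takes 0.05 s, during which the arm holds its last target. There are 200 camera calls.

## Working session

There is one attempt and no reset: what is moved stays moved. The work goes in short steps, Python scripts to look and compute and a tool call to move; the robot and the scene stay as the last step left them, time stands still between calls to the robot, and variables do not carry over. Pictures are saved under pics/ and viewed, on a budget of 10 in all, crops included, one or two more only if the job needs it, and the job is handed in when it is done.

Besides the shell and the picture viewer there is one more tool, called after "Call:" by a JSON object that holds its "method" and its "body". carry_out: Moves the arm, as the interface text tells. Its arguments: {"type":"object","properties":{"rows":{"type":"array"},"newtons":{"type":"number"}},"required":["rows"]}

```bash
mkdir -p pics
cat > h.py <<'E'
import numpy as np, cv2
from cell import env
from scipy.spatial.transform import Rotation as R
def grab(c):
    f=env.grab_frame(c); return f["frame"],np.array(f["camera_matrix"]),np.array(f["camera_from_world"])
def ray(K,T,uv):
    d=np.linalg.inv(K)@np.array([uv[0],uv[1],1.]); Rm=T[:3,:3]; return -Rm.T@T[:3,3], Rm.T@d
def onz(K,T,uv,z):
    o,d=ray(K,T,uv); return o+d*(z-o[2])/d[2]
def tri(rs):
    A=0;b=0
    for o,d in rs:
        d=d/np.linalg.norm(d);P=np.eye(3)-np.outer(d,d);A=A+P;b=b+P@o
    p=np.linalg.solve(A,b); return p,[np.linalg.norm(np.cross(p-o,d/np.linalg.norm(d))) for o,d in rs]
def proj(K,T,p):
    c=T[:3,:3]@p+T[:3,3]; return (K@c)[:2]/c[2]
E
cat > a.py <<'E'
from h import *
o=env.get_obs(); print({k:np.round(v,3).tolist() for k,v in o.items()})
im={};cal={}
for c in("scene","top"):
    f,K,T=grab(c);im[c]=f;cal[c]=(K,T);print(c,"cam at",np.round(-T[:3,:3].T@T[:3,3],3))
    cv2.imwrite(f"pics/{c}0.png",f[:,:,::-1])
hz=dict(lid_hinge=.061,lid_tongue=.066,damp_box=0,pot_centre=.027,slip_bowl=0,stone_frog=0,masking_tape=0,clay_lump=0,beaker=0)
for q,z in hz.items():
    for c in im:
        for d in env.place_of(c,q)[:3]:
            uv=np.array(d["position"])*[512,384]; print(q,c,round(d["score"],2),uv.round(1),onz(*cal[c],uv,z).round(3))
E
python3 a.py; python3 -c "
import cv2,numpy as np
a=cv2.imread('pics/scene0.png');b=cv2.imread('pics/top0.png');cv2.imwrite('pics/both.png',cv2.resize(np.vstack([a,b]),(512,768))[:, :])"
```

```text
{'clock': 0.0, 'joints': [-1.352, 0.468, -0.012, 1.604, 0.006, 1.071, -0.056], 'joint_velocities': [-0.001, 0.001, 0.0, 0.0, 0.0, -0.002, 0.001], 'effort': [-0.001, -52.055, -0.013, -24.375, -0.057, 0.017, 0.0], 'tool_pos': [0.168, 0.627, 0.222], 'orientation': [-0.41, -3.115, 0.003], 'wrist_force': [1.427, 1.27, 0.09], 'ft_torque': [-0.013, -0.003, -0.012], 'opening': 0.092}
scene cam at [-0.326 -0.903  0.729]
top cam at [ 0.336 -0.055  1.665]
lid_hinge scene 0.73 [305.5 217.2] [ 0.646 -0.251  0.061]
lid_hinge scene 0.71 [286.9 232.3] [ 0.517 -0.266  0.061]
lid_hinge top 0.83 [297.2 184.2] [ 0.655 -0.219  0.061]
lid_tongue scene 0.96 [261.2 225.5] [ 0.483 -0.178  0.066]
lid_tongue scene 0.27 [318.7 273.5] [ 0.403 -0.475  0.066]
lid_tongue top 0.98 [293.2 237.7] [ 0.457 -0.204  0.066]
damp_box scene 0.76 [286.2 234.7] [ 0.58  -0.217  0.   ]
damp_box top 0.61 [292.7 205.1] [ 0.586 -0.208  0.   ]
pot_centre scene 0.61 [282.1 231.5] [ 0.552 -0.218  0.027]
slip_bowl scene 0.71 [211.5 222. ] [0.448 0.052 0.   ]
slip_bowl scene 0.55 [215.8 205.1] [0.552 0.146 0.   ]
slip_bowl top 0.96 [234.5 199.1] [0.606 0.013 0.   ]
slip_bowl top 0.94 [224.7 240.9] [0.447 0.047 0.   ]
slip_bowl top 0.57 [194.5 211. ] [0.559 0.164 0.   ]
stone_frog scene 0.39 [248.9 189.4] [0.761 0.152 0.   ]
stone_frog top 0.67 [205.2 164.1] [0.742 0.129 0.   ]
masking_tape scene 0.5 [174.9 189.2] [0.523 0.399 0.   ]
masking_tape top 0.68 [132.3 219.5] [0.523 0.399 0.   ]
clay_lump scene 0.46 [318.9 270.5] [ 0.488 -0.424  0.   ]
clay_lump top 0.47 [350.3 236.1] [ 0.471 -0.424  0.   ]
beaker top 0.68 [361.  197.7] [ 0.618 -0.468  0.   ]
```

View pics/scene0.png

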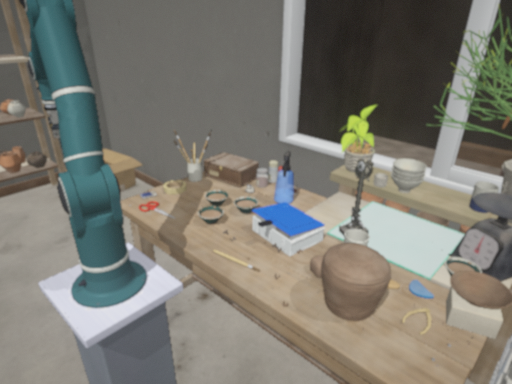

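View pics/top0.png

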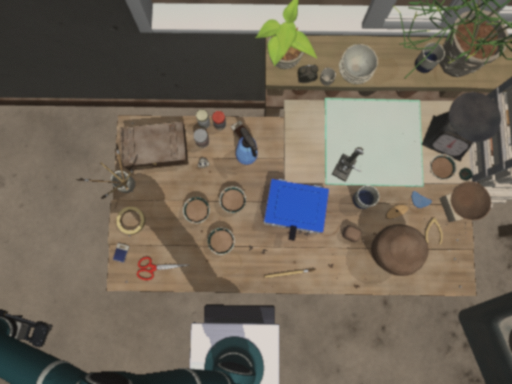

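Three rings of bowls stand on the bare table in the top view, at (235,199), (225,241) and (194.5,211). Left is +y, so the farthest left is (194.5,211), at y≈0.16. I'll confirm this in a crop and fit the lid and bowl in both views.

```bash
cat > b.py <<'E'
from h import *
from scipy.optimize import minimize, least_squares
S=4
def poly(K,T,ps): return np.array([proj(K,T,p) for p in ps],np.float32)
def hullmask(K,T,ps,m=None):
    if m is None: m=np.zeros((384*S,512*S),np.uint8)
    h=cv2.convexHull(((poly(K,T,ps)+.5)*S-.5).astype(np.float32)); cv2.fillConvexPoly(m,np.round(h*16).astype(np.int32),1,shift=4); return m
def slab(x0,x1,w,z0,z1): return np.array([[x,y,z] for x in(x0,x1) for y in(-w/2,w/2) for z in(z0,z1)])
def hingeT(p):
    x,y,yaw,a=p; return R.from_euler('z',yaw)*R.from_euler('y',a), np.array([x,y,.061])
def lidpts(p,s): r,t=hingeT(p); return r.apply(s)+t
if __name__=="__main__":
    cal={};im={};tg={};rs=[];rh=[]
    for c in("scene","top"):
        im[c],K,T=grab(c);cal[c]=(K,T)
        hsv=cv2.cvtColor(cv2.resize(im[c],None,fx=S,fy=S,interpolation=cv2.INTER_CUBIC),cv2.COLOR_RGB2HSV)
        blue=((abs(hsv[...,0].astype(int)-112)<14)&(hsv[...,1]>150)).astype(np.uint8)
        n,l,st,ce=cv2.connectedComponentsWithStats(blue); uv0=proj(K,T,np.array([.57,-.21,.06]))*S
        k=max(range(1,n),key=lambda i:st[i,4]*(np.linalg.norm(ce[i]-uv0)<100)); tg[c]=(l==k).astype(np.uint8)
        nm=env.masks_of(c,"box_lid"); print(c,"blue",st[k]/S,ce[k]/S,[ (round(d["score"],2),(np.array(d["box"])*[512,384,512,384]).round(1).tolist(),int(d["pixels"].sum())) for d in nm[:2]],tg[c].sum()/16)
        uv=np.array(env.place_of(c,"lid_tongue")[0]["position"])*[512,384]; tg[c,'t']=uv; rs.append(ray(K,T,uv))
    print("tongue tri",tri(rs))
    def cost(p):
        v=0
        for c in cal:
            m=hullmask(*cal[c],lidpts(p,slab(-.166,0,.214,.001,.009)))
            v+=1-(m&tg[c]).sum()/(m|tg[c]).sum()
            v+=.004*np.linalg.norm(proj(*cal[c],lidpts(p,np.array([[-.198,0,.005]]))[0])-tg[c,'t'])
        return v
    best=min((minimize(cost,[.65,-.22,yaw,a],method='Nelder-Mead',options=dict(initial_simplex=np.array([.65,-.22,yaw,a])+np.vstack([np.zeros(4),np.diag([.02,.02,.1,.1])]),maxiter=150)) for yaw in(-.1,.05) for a in(.05,.2)),key=lambda r:r.fun)
    print("lid hinge x y yaw ang",best.x.round(4),best.fun,"tongue",lidpts(best.x,np.array([[-.198,0,.005]])))
    # bowls
    for c in cal:
        for d in env.masks_of(c,"slip_bowl")[:4]:
            ys,xs=np.nonzero(d["pixels"]); b=(np.array(d["box"])*[512,384,512,384]); print(c,round(d["score"],2),b.round(1),"boxcentre on z=.044",onz(*cal[c],[(b[0]+b[2])/2,(b[1]+b[3])/2],.044).round(3))
    t=im["top"][150:270,170:340]; s=im["scene"][170:260,190:340]
    for c in cal: 
        pass
    t=cv2.resize(t,(680,480),interpolation=cv2.INTER_CUBIC)
    for q in(slab(-.166,0,.214,.009,.009),slab(-.214,-.166,.024,0,.01)):
        h=cv2.convexHull(poly(*cal["top"],lidpts(best.x,q)))
        cv2.polylines(t,[np.round((h-[170,150]+.5)*4).astype(np.int32)],1,(255,0,0),1)
    cv2.imwrite("pics/crop1.png",t[:,:,::-1])
E
python3 b.py
```

```text
scene blue [ 252.25  202.5    70.     32.75 4426.5 ] [287.86611883 218.56226703] [(0.97, [254.3, 204.1, 325.3, 236.0], 1318), (0.73, [275.7, 229.8, 291.0, 240.6], 47)] 1106.625
top blue [ 265.    179.75   62.75   52.   9901.  ] [296.71405666 205.63241087] [(0.8, [265.3, 180.1, 330.5, 243.8], 2771)] 2475.25
tongue tri (array([ 0.46112931, -0.20670287,  0.09048254]), [np.float64(0.009513453272382398), np.float64(0.009513453272382242)])
lid hinge x y yaw ang [ 0.6525 -0.2277 -0.1491  0.1817] 0.2123281305461978 tongue [[ 0.46078131 -0.19891206  0.1016895 ]]
scene 0.88 [232.2 198.3 257.2 211.3] boxcentre on z=.044 [0.581 0.001 0.044]
scene 0.84 [198.  207.3 225.1 223.7] boxcentre on z=.044 [0.432 0.031 0.044]
scene 0.8 [205.7 188.2 230.  204.9] boxcentre on z=.044 [0.555 0.133 0.044]
top 0.93 [181.4 199.7 209.4 224.1] boxcentre on z=.044 [0.549 0.155 0.044]
top 0.84 [207.7 228.2 232.8 254.5] boxcentre on z=.044 [0.442 0.061 0.044]
top 0.67 [219.7 185.5 245.1 214.1] boxcentre on z=.044 [0.596 0.019 0.044]
```

View pics/crop1.png

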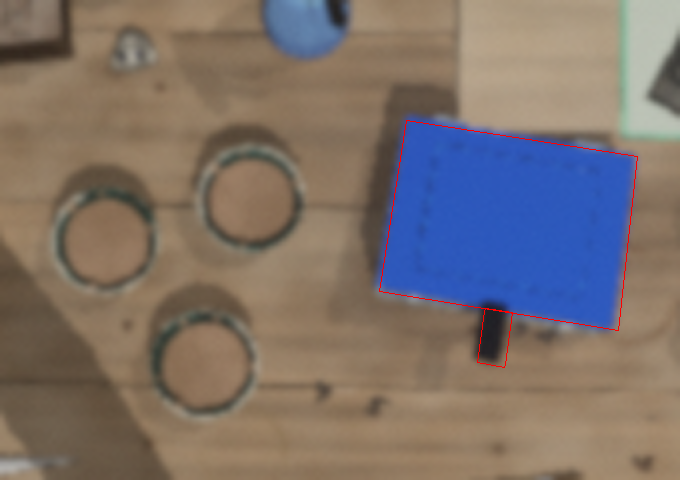

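The crop shows three like green-rimmed bowls. The leftmost is at crop (105,238), native (196,209.5). The tongue is at crop (490,333), about 2 px left of my fit, so I'll refine using the dark tongue pixels and the scene view.

```bash
cat > c.py <<'E'
from b import *
cal={};dk={};im={};tg={};tc={};bowl={}
for c in("scene","top"):
    im[c],K,T=grab(c);cal[c]=(K,T)
    big=cv2.resize(im[c],None,fx=S,fy=S,interpolation=cv2.INTER_CUBIC); hsv=cv2.cvtColor(big,cv2.COLOR_RGB2HSV)
    blue=((abs(hsv[...,0].astype(int)-112)<14)&(hsv[...,1]>120)).astype(np.uint8)
    n,l,st,ce=cv2.connectedComponentsWithStats(blue); uv0=proj(K,T,np.array([.57,-.21,.06]))*S
    k=max(range(1,n),key=lambda i:st[i,4]*(np.linalg.norm(ce[i]-uv0)<100)); tg[c]=(l==k).astype(np.uint8)
    d=(big.max(2)<75).astype(np.uint8); n,l,st,ce=cv2.connectedComponentsWithStats(d); u=proj(K,T,np.array([.455,-.2,.1]))*S
    k=min((i for i in range(1,n) if st[i,4]>80),key=lambda i:np.linalg.norm(ce[i]-u)); dk[c]=(l==k); tc[c]=(ce[k]+.5)/S-.5; print(c,"dark",st[k]/S,tc[c])
print("tongue tri (dark centroid)",tri([ray(*cal[c],tc[c]) for c in cal]))
def model(p,c): return hullmask(*cal[c],lidpts(p,slab(-.166,0,.214,.001,.009)))
def tmid(p): return lidpts(p,np.array([[-.190,0,.005]]))[0]
def cost(p,parts=False):
    v=[]
    for c in cal:
        m=model(p,c); v+=[1-(m&tg[c]).sum()/(m|tg[c]).sum(), .03*np.linalg.norm(proj(*cal[c],tmid(p))-tc[c])]
    return v if parts else sum(v)
b=min((minimize(cost,x0,method='Nelder-Mead',options=dict(initial_simplex=np.array(x0)+np.vstack([np.zeros(4),np.diag([.02,.02,.1,.1])]))) for x0 in([.65,-.22,-.1,.05],[.65,-.22,-.15,.2],[.65,-.22,-.1,.25])),key=lambda r:r.fun)
print("fit",b.x.round(4),b.fun,np.round(cost(b.x,True),3),"grip",lidpts(b.x,np.array([[-.198,0,.005]])).round(4))
t=cv2.resize(im["scene"][170:270,190:340],(750,500),interpolation=cv2.INTER_CUBIC)
for q in(slab(-.166,0,.214,.001,.009),slab(-.214,-.166,.024,0,.01)):
    h=cv2.convexHull(poly(*cal["scene"],lidpts(b.x,q))); cv2.polylines(t,[np.round((h-[190,170]+.5)*5).astype(np.int32)],1,(255,0,0),1)
cv2.imwrite("pics/crop2.png",t[:,:,::-1])
print("bowl top rim",onz(*cal["top"],[195.8,209.0],.044))
for d in env.place_of("scene","slip_bowl"): 
    uv=np.array(d["position"])*[512,384]; print(uv,onz(*cal["scene"],uv,0).round(3))
E
python3 c.py
```

```text
scene dark [259.75 221.5   11.25   4.   107.75] [264.97766821 222.89182135]
top dark [289.   226.25   7.5   14.   328.75] [292.12138783 232.56967681]
tongue tri (dark centroid) (array([ 0.47534623, -0.19924253,  0.08844531]), [np.float64(0.002164511558532591), np.float64(0.002164511558532526)])
fit [ 0.6585 -0.2273 -0.1586  0.1361] 0.1899783662985174 [0.095 0.046 0.046 0.003] grip [[ 0.4654 -0.1964  0.0928]]
bowl top rim [0.56018478 0.15404402 0.044     ]
[214.3232 205.0944] [0.548 0.15  0.   ]
[247.0912 213.888 ] [ 0.591 -0.003  0.   ]
[209.8176 223.104 ] [0.438 0.05  0.   ]
```

View pics/crop2.png

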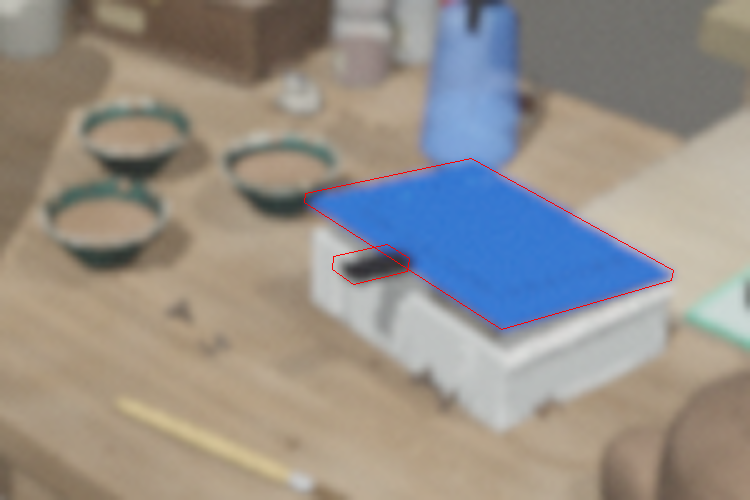

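The second crop shows the lid fit matching: tongue at crop (372,263), lid ajar by about 0.14 rad. The leftmost bowl on the table is at crop (135,135) in the scene view, (0.56,0.155), and is confirmed as the one meant. I'll move toward the tongue at z≈0.22 around the base.

Call:
{"method": "carry_out", "body": {"rows": [{"travel": [0.032,-0.025,0],"twist": [0,0,0.02],"claw": 0.0919},{"travel": [0.065,-0.051,0],"twist": [0,0,0.04],"claw": 0.0919},{"travel": [0.097,-0.076,0],"twist": [0,0,0.06],"claw": 0.0919},{"travel": [0.13,-0.102,0],"twist": [0,0,0.08],"claw": 0.0919},{"travel": [0.162,-0.127,0],"twist": [0,0,0.103],"claw": 0.0919}]}}

```text
clock: 1.97
tool_pos: [0.3316, 0.4994, 0.2228]
orientation: [0.247, 3.132, 0.0]
wrist_force: [0.1, 1.1, -0.1]
opening: 0.0915
```

Call:
{"method": "carry_out", "body": {"rows": [{"travel": [0.024,-0.033,0],"twist": [0,0,0],"claw": 0.0919},{"travel": [0.048,-0.066,0],"twist": [0,0,0],"claw": 0.0919},{"travel": [0.072,-0.099,0],"twist": [0,0,0],"claw": 0.0919},{"travel": [0.096,-0.132,0],"twist": [0,0,0],"claw": 0.0919},{"travel": [0.12,-0.165,0],"twist": [0,0,0],"claw": 0.0919}]}}

```text
clock: 2.38
tool_pos: [0.4512, 0.3341, 0.2229]
orientation: [0.249, 3.131, 0.001]
wrist_force: [0.9, 0.7, -0.8]
opening: 0.0916
```

Call:
{"method": "carry_out", "body": {"rows": [{"travel": [0.005,-0.041,0],"twist": [0,0,0],"claw": 0.0919},{"travel": [0.009,-0.082,0],"twist": [0,0,0],"claw": 0.0919},{"travel": [0.013,-0.122,0],"twist": [0,0,0],"claw": 0.0919},{"travel": [0.015,-0.163,0],"twist": [0,0,0],"claw": 0.0919},{"travel": [0.016,-0.204,0],"twist": [0,0,0],"claw": 0.0919}]}}

```text
clock: 2.8
tool_pos: [0.4663, 0.1299, 0.2228]
orientation: [0.249, 3.131, 0.001]
wrist_force: [0.6, -0.3, 0.7]
opening: 0.0921
```

Call:
{"method": "carry_out", "body": {"rows": [{"travel": [0,-0.041,0],"twist": [0,0,0],"claw": 0.0919},{"travel": [0,-0.082,0],"twist": [0,0,0],"claw": 0.0919},{"travel": [0,-0.122,0],"twist": [0,0,0],"claw": 0.0919},{"travel": [0,-0.163,0],"twist": [0,0,0],"claw": 0.0919},{"travel": [0,-0.204,0],"twist": [0,0,0],"claw": 0.0919}]}}

```text
clock: 3.22
tool_pos: [0.466, -0.074, 0.2231]
orientation: [0.249, 3.131, 0.001]
wrist_force: [0.4, 0.0, 0.3]
opening: 0.0919
```

Call:
{"method": "carry_out", "body": {"rows": [{"travel": [0,-0.04,0],"twist": [0,0,0],"claw": 0.08},{"travel": [-0.001,-0.08,0],"twist": [0,0,0],"claw": 0.07},{"travel": [-0.002,-0.126,-0.02],"twist": [0,0,0],"claw": 0.06},{"travel": [-0.002,-0.126,-0.045],"twist": [0,0,0],"claw": 0.05},{"travel": [-0.002,-0.126,-0.06],"twist": [0,0,0],"claw": 0.05}]}}

```text
clock: 3.63
tool_pos: [0.463, -0.2018, 0.1612]
orientation: [-0.259, -3.13, 0.002]
wrist_force: [-0.9, 0.6, 0.4]
opening: 0.0608
```

```bash
cat > d.py <<'E'
from h import *
import sys
o=env.get_obs(); r=R.from_rotvec(o["orientation"]); print(o["clock"],np.round(o["tool_pos"],4),r.as_matrix().round(3).tolist(),np.round(o["wrist_force"],1),np.round(o["joints"],2))
n=sys.argv[1]; out=[]
for c,ce,w in(("top",[.47,-.19,.08],80),("scene",[.47,-.19,.08],80)):
    f,K,T=grab(c); u=proj(K,T,np.array(ce)).astype(int); x,y=u[0]-w//2,u[1]-w//2
    t=cv2.resize(f[y:y+w,x:x+w],(400,400),interpolation=cv2.INTER_CUBIC)
    tp=np.array(o["tool_pos"])
    for p,col in((tp,(255,0,0)),(tp-.011*r.as_matrix()[:,2],(0,255,0))):
        q=(proj(K,T,p)-[x,y]+.5)*400/w; cv2.circle(t,(int(q[0]),int(q[1])),3,col,-1)
    out.append(t); print(c,x,y)
cv2.imwrite(f"pics/{n}.png",np.hstack(out)[:,:,::-1])
E
python3 d.py e1
```

```text
3.6333 [ 0.463  -0.2018  0.1612] [[-0.986, 0.164, -0.001], [0.164, 0.986, -0.001], [0.0, -0.001, -1.0]] [-0.9  0.6  0.4] [-0.01  0.31  0.43  2.03 -0.17  0.83  1.92]
top 249 193
scene 221 184
```

View pics/e1.png

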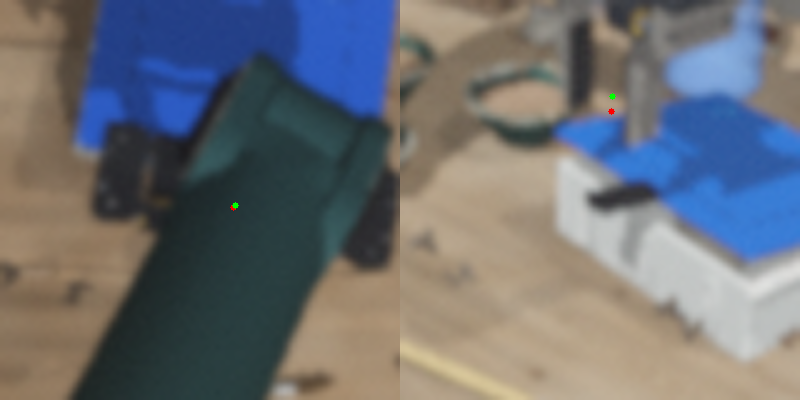

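View: fingers straddle above the tongue (scene crop (620,195)), aligned with it. Descend and close softly.

Call:
{"method": "carry_out", "body": {"rows": [{"travel": [0.002,0.003,-0.025],"twist": [0,0,0],"claw": 0.055},{"travel": [0.002,0.003,-0.05],"twist": [0,0,0],"claw": 0.055},{"travel": [0.002,0.003,-0.07],"twist": [0,0,0],"claw": 0.055},{"travel": [0.002,0.003,-0.079],"twist": [0,0,0],"claw": 0.055},{"travel": [0.002,0.003,-0.079],"twist": [0,0,0],"claw": 0.055}]}}

```text
clock: 4.15
tool_pos: [0.4659, -0.1943, 0.0828]
orientation: [-0.247, -3.13, -0.001]
wrist_force: [-0.2, 0.8, 0.3]
opening: 0.055
```

Call:
{"method": "carry_out", "body": {"rows": [{"travel": [0,0,0],"twist": [0,0,0],"claw": 0.04},{"travel": [0,0,0],"twist": [0,0,0],"claw": 0.03},{"travel": [0,0,0],"twist": [0,0,0],"claw": 0.02},{"travel": [0,0,0],"twist": [0,0,0],"claw": 0.015},{"travel": [0,0,0],"twist": [0,0,0],"claw": 0.01}], "newtons": 10}}

```text
clock: 4.57
tool_pos: [0.4666, -0.1999, 0.0849]
orientation: [0.252, 3.128, -0.01]
wrist_force: [-3.7, -17.5, -2.6]
opening: 0.0236
```

Call:
{"method": "carry_out", "body": {"rows": [{"travel": [0,0,0],"twist": [0,0,0],"claw": 0.01},{"travel": [0,0,0],"twist": [0,0,0],"claw": 0.01},{"travel": [0,0,0],"twist": [0,0,0],"claw": 0.01}]}}

```text
clock: 4.82
tool_pos: [0.4665, -0.2, 0.0849]
orientation: [0.254, 3.128, -0.009]
wrist_force: [-1.1, -10.4, 0.1]
opening: 0.0236
```

```bash
python3 d.py e2
```

```text
4.8167 [ 0.4665 -0.2     0.0849] [[-0.987, 0.161, 0.003], [0.161, 0.987, -0.006], [-0.004, -0.006, -1.0]] [ -1.1 -10.4   0.1] [ 0.03  0.44  0.38  2.08 -0.25  0.66  1.98]
top 249 193
scene 221 184
```

View pics/e2.png

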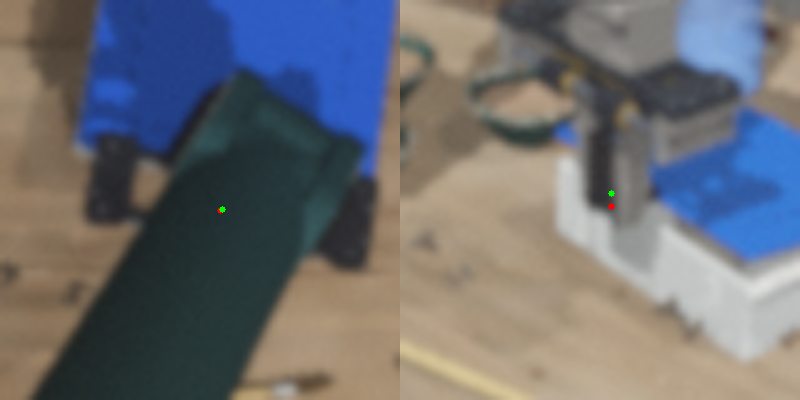

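Gripped (23.6 mm, tongue width 24). Work out the arc increments.

Run:
```python
import numpy as np
a=np.linspace(.138,1.578,21); u=-.198*np.cos(a)+.005*np.sin(a); z=.198*np.sin(a)+.005*np.cos(a)
for i in range(4):
    k=slice(5*i+1,5*i+6); b=5*i
    print([[round(x,3) for x in(.987*(u[j]-u[b]),-.158*(u[j]-u[b]),z[j]-z[b])] for j in range(b+1,b+6)])
```

```text
[[np.float64(0.003), np.float64(-0.0), np.float64(0.014)], [np.float64(0.007), np.float64(-0.001), np.float64(0.028)], [np.float64(0.011), np.float64(-0.002), np.float64(0.041)], [np.float64(0.017), np.float64(-0.003), np.float64(0.054)], [np.float64(0.024), np.float64(-0.004), np.float64(0.067)]]
[[np.float64(0.007), np.float64(-0.001), np.float64(0.012)], [np.float64(0.016), np.float64(-0.003), np.float64(0.024)], [np.float64(0.025), np.float64(-0.004), np.float64(0.034)], [np.float64(0.035), np.float64(-0.006), np.float64(0.045)], [np.float64(0.045), np.float64(-0.007), np.float64(0.054)]]
[[np.float64(0.011), np.float64(-0.002), np.float64(0.009)], [np.float64(0.023), np.float64(-0.004), np.float64(0.016)], [np.float64(0.035), np.float64(-0.006), np.float64(0.023)], [np.float64(0.048), np.float64(-0.008), np.float64(0.029)], [np.float64(0.061), np.float64(-0.01), np.float64(0.034)]]
[[np.float64(0.013), np.float64(-0.002), np.float64(0.004)], [np.float64(0.027), np.float64(-0.004), np.float64(0.007)], [np.float64(0.041), np.float64(-0.007), np.float64(0.009)], [np.float64(0.055), np.float64(-0.009), np.float64(0.01)], [np.float64(0.069), np.float64(-0.011), np.float64(0.01)]]
```

Call:
{"method": "carry_out", "body": {"rows": [{"travel": [0.003,-0.002,0.014],"twist": [0,0,0],"claw": 0.01},{"travel": [0.007,-0.004,0.028],"twist": [0,0,0],"claw": 0.01},{"travel": [0.011,-0.006,0.041],"twist": [0,0,0],"claw": 0.01},{"travel": [0.017,-0.007,0.054],"twist": [0,0,0],"claw": 0.01},{"travel": [0.024,-0.008,0.067],"twist": [0,0,0],"claw": 0.01}]}}

```text
clock: 5.33
tool_pos: [0.4886, -0.2038, 0.1513]
orientation: [-0.251, -3.129, 0.0]
wrist_force: [-2.8, -2.2, -1.9]
opening: 0.0237
```

Call:
{"method": "carry_out", "body": {"rows": [{"travel": [0.007,-0.001,0.012],"twist": [0,0,0],"claw": 0.01},{"travel": [0.016,-0.003,0.024],"twist": [0,0,0],"claw": 0.01},{"travel": [0.025,-0.004,0.034],"twist": [0,0,0],"claw": 0.01},{"travel": [0.035,-0.006,0.045],"twist": [0,0,0],"claw": 0.01},{"travel": [0.045,-0.007,0.054],"twist": [0,0,0],"claw": 0.01}]}}

```text
clock: 5.75
tool_pos: [0.534, -0.2113, 0.2057]
orientation: [-0.251, -3.13, 0.001]
wrist_force: [-2.6, -2.4, 0.3]
opening: 0.0238
```

Forces are small; continue to vertical.

Call:
{"method": "carry_out", "body": {"rows": [{"travel": [0.011,-0.002,0.009],"twist": [0,0,0],"claw": 0.01},{"travel": [0.023,-0.004,0.016],"twist": [0,0,0],"claw": 0.01},{"travel": [0.035,-0.006,0.023],"twist": [0,0,0],"claw": 0.01},{"travel": [0.048,-0.008,0.029],"twist": [0,0,0],"claw": 0.01},{"travel": [0.061,-0.01,0.034],"twist": [0,0,0],"claw": 0.01}]}}

```text
clock: 6.17
tool_pos: [0.5955, -0.2214, 0.2402]
orientation: [-0.251, -3.13, 0.001]
wrist_force: [-2.8, -1.3, 2.3]
opening: 0.024
```

Call:
{"method": "carry_out", "body": {"rows": [{"travel": [0.013,-0.002,0.004],"twist": [0,0,0],"claw": 0.01},{"travel": [0.027,-0.004,0.007],"twist": [0,0,0],"claw": 0.01},{"travel": [0.041,-0.007,0.009],"twist": [0,0,0],"claw": 0.01},{"travel": [0.055,-0.009,0.01],"twist": [0,0,0],"claw": 0.01},{"travel": [0.069,-0.011,0.01],"twist": [0,0,0],"claw": 0.01}]}}

```text
clock: 6.58
tool_pos: [0.6655, -0.2329, 0.251]
orientation: [0.251, 3.13, -0.003]
wrist_force: [-2.7, -1.9, 4.0]
opening: 0.0241
```

Call:
{"method": "carry_out", "body": {"rows": [{"travel": [0,0,0],"twist": [0,0,0],"claw": 0.01},{"travel": [0,0,0],"twist": [0,0,0],"claw": 0.01},{"travel": [0,0,0],"twist": [0,0,0],"claw": 0.01}]}}

```text
clock: 6.83
tool_pos: [0.6663, -0.233, 0.2508]
orientation: [0.25, 3.127, -0.004]
wrist_force: [1.2, -4.0, 5.0]
opening: 0.0239
```

```bash
cat > e.py <<'E'
from b import *
import sys
# lid angle fit given blue mask in both views; optional hinge xy/yaw refinement
def lidfit(occl=False):
    cal={};tg={}
    for c in("scene","top"):
        f,K,T=grab(c);cal[c]=(K,T)
        hsv=cv2.cvtColor(cv2.resize(f,None,fx=S,fy=S,interpolation=cv2.INTER_CUBIC),cv2.COLOR_RGB2HSV)
        bl=((abs(hsv[...,0].astype(int)-112)<14)&(hsv[...,1]>120)).astype(np.uint8)
        roi=cv2.dilate(hullmask(K,T,lidpts([.6585,-.2273,-.159,1.57],slab(-.21,.01,.25,-.05,.05))),np.ones((9,9))); tg[c]=bl&roi
    print({c:int(tg[c].sum()//16) for c in tg})
    def cost(p,cs=("scene","top")):
        v=0
        for c in cs:
            m=hullmask(*cal[c],lidpts(p,slab(-.166,0,.214,.001,.009)));v+=1-(m&tg[c]).sum()/max(1,(m|tg[c]).sum())
        return v
    As=np.arange(1.35,1.85,.02)
    for cs in(("scene",),("top",)):
        v=[cost([.6585,-.2273,-.159,a],cs) for a in As]; print(cs,"best angle",As[np.argmin(v)].round(3),round(min(v),3))
    x0=np.array([.6585,-.2273,-.159,1.57]); r=minimize(cost,x0,method='Nelder-Mead',options=dict(initial_simplex=x0+np.vstack([np.zeros(4),np.diag([.01,.01,.05,.08])])))
    print("free fit",r.x.round(4),round(r.fun,3))
lidfit()
o=env.get_obs();print(np.round(o["tool_pos"],4),np.round(o["wrist_force"],1))
E
python3 e.py
```

```text
{'scene': 1713, 'top': 244}
('scene',) best angle 1.55 0.094
('top',) best angle 1.51 0.631
free fit [ 0.6645 -0.2308 -0.1719  1.4788] 0.703
[ 0.6661 -0.233   0.2508] [ 0.7 -4.1  6.5]
```

Call:
{"method": "carry_out", "body": {"rows": [{"travel": [0,0,0],"twist": [0,0,0],"claw": 0.03},{"travel": [0,0,0],"twist": [0,0,0],"claw": 0.045},{"travel": [0,0,0],"twist": [0,0,0],"claw": 0.06},{"travel": [0,0,0.02],"twist": [0,0,0],"claw": 0.06},{"travel": [0,0,0.05],"twist": [0,0,0],"claw": 0.06}]}}

```text
clock: 7.35
tool_pos: [0.6634, -0.2295, 0.295]
orientation: [-0.248, -3.124, -0.004]
wrist_force: [0.9, -0.4, 0.3]
opening: 0.0548
```

Call:
{"method": "carry_out", "body": {"rows": [{"travel": [0,0,0.02],"twist": [0,0,0],"claw": 0.075},{"travel": [-0.03,0.025,0.025],"twist": [0,0,0],"claw": 0.075},{"travel": [-0.06,0.05,0.025],"twist": [0,0,0],"claw": 0.075},{"travel": [-0.09,0.08,0.025],"twist": [0,0,0],"claw": 0.075},{"travel": [-0.12,0.11,0.025],"twist": [0,0,0],"claw": 0.075}]}}

```text
clock: 7.77
tool_pos: [0.5444, -0.1209, 0.3229]
orientation: [-0.249, -3.13, -0.001]
wrist_force: [0.8, 0.9, 1.2]
opening: 0.0747
```

Call:
{"method": "carry_out", "body": {"rows": [{"travel": [-0.02,0.035,0],"twist": [0,0,0],"claw": 0.075},{"travel": [-0.04,0.07,0],"twist": [0,0,0],"claw": 0.075},{"travel": [-0.05,0.105,0],"twist": [0,0,0],"claw": 0.075},{"travel": [-0.06,0.14,0],"twist": [0,0,0],"claw": 0.075},{"travel": [-0.06,0.16,0],"twist": [0,0,0],"claw": 0.075}]}}

```text
clock: 8.18
tool_pos: [0.4837, 0.0422, 0.3236]
orientation: [-0.241, -3.131, -0.003]
wrist_force: [-0.4, 0.4, -0.7]
opening: 0.0751
```

```bash
python3 e.py
cat > f.py <<'E'
from b import *
out=[];cal={}
for c,ce in(("top",[.58,-.22,.05]),("scene",[.6,-.22,.12])):
    f,K,T=grab(c);cal[c]=(K,T); u=proj(K,T,np.array(ce)).astype(int); w=90;x,y=u[0]-45,u[1]-45
    for d in env.place_of(c,"pot_centre")[:2]: uv=np.array(d["position"])*[512,384];print(c,"pot pt",round(d["score"],2),uv.round(1),onz(K,T,uv,.027).round(4))
    for d in env.masks_of(c,"fluted_pot")[:2]: b=np.array(d["box"])*[512,384,512,384];print(c,"pot mask",round(d["score"],2),b.round(1),int(d["pixels"].sum()),"mid on .049",onz(K,T,[(b[0]+b[2])/2,(b[1]+b[3])/2],.049).round(4))
    t=cv2.resize(f[y:y+w,x:x+w],(400,400),interpolation=cv2.INTER_CUBIC)
    h=cv2.convexHull(poly(K,T,lidpts([.6585,-.2273,-.159,1.571],slab(-.166,0,.214,.001,.009))));cv2.polylines(t,[np.round((h-[x,y]+.5)*400/w).astype(np.int32)],1,(255,0,0),1)
    out.append(t);print(c,x,y)
cv2.imwrite("pics/f1.png",np.hstack(out)[:,:,::-1])
E
python3 f.py
```

```text
{'scene': 1707, 'top': 541}
('scene',) best angle 1.55 0.097
('top',) best angle 1.51 0.164
free fit [ 0.6614 -0.2288 -0.1661  1.4869] 0.207
[0.4852 0.0423 0.3234] [ 0.4  0.2 -0.3]
top pot pt 0.45 [295.3 209.8] [ 0.5642 -0.2154  0.027 ]
top pot mask 0.68 [290.  202.8 303.7 218.1] 183 mid on .049 [ 0.5589 -0.2189  0.049 ]
top 252 159
scene pot pt 0.59 [281.9 232.1] [ 0.5489 -0.22    0.027 ]
scene pot mask 0.69 [275.4 220.9 290.7 237.8] 157 mid on .049 [ 0.5381 -0.2329  0.049 ]
scene 247 159
```

View pics/f1.png

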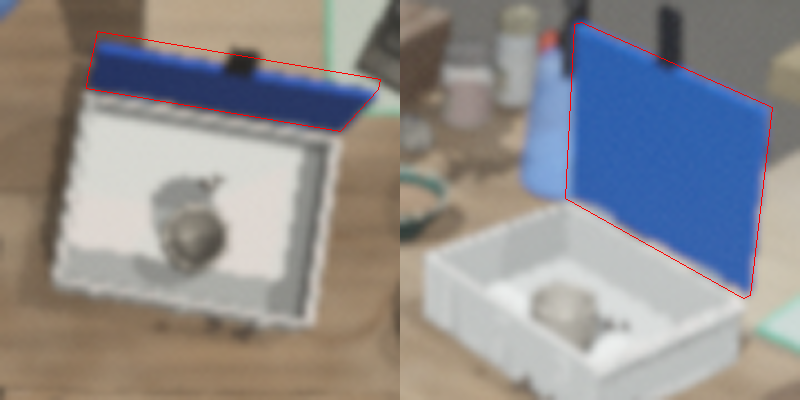

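View: lid standing at nearly vertical, pot seen at top crop (195,237) → native (294.9,211.8) and scene crop (565,315) → native (283.6,229.4). The box is otherwise clear. I'll refine the lid angle with a joint fit over both states, and the pot by silhouette.

```bash
cat > g.py <<'E'
from b import *
cal={};im={}
for c in("scene","top"): im[c,1],K,T=grab(c);cal[c]=(K,T);im[c,0]=cv2.imread(f"pics/{c}0.png")[:,:,::-1].copy()
L=slab(-.166,0,.214,.001,.009);tg={}
for (c,s),f in im.items():
    big=cv2.resize(f,None,fx=S,fy=S,interpolation=cv2.INTER_CUBIC);hsv=cv2.cvtColor(big,cv2.COLOR_RGB2HSV)
    m=((abs(hsv[...,0].astype(int)-112)<18)&(hsv[...,1]>(120 if c=="scene" else 100))).astype(np.uint8)
    roi=cv2.dilate(hullmask(*cal[c],lidpts([.6585,-.2273,-.159,1.55 if s else .14],L)),np.ones((25,25))); n,l,st,_=cv2.connectedComponentsWithStats(m&roi); tg[c,s]=(l==1+np.argmax(st[1:,4])).astype(np.uint8)
def cost(p,parts=False):
    v=[]
    for (c,s) in im:
        m=hullmask(*cal[c],lidpts([p[0],p[1],p[2],p[4] if s else p[3]],L))
        if c=="scene": m=cv2.warpAffine(m,np.float32([[1,0,p[5]*S],[0,1,p[6]*S]]),m.shape[::-1])
        v.append(1-(m&tg[c,s]).sum()/(m|tg[c,s]).sum())
    return np.round(v,3) if parts else sum(v)
for x0 in([.6585,-.2273,-.159,.136,1.55,0,0],[.655,-.226,-.165,.17,1.5,0,0]):
    x0=np.array(x0)
    r=minimize(cost,x0,method='Nelder-Mead',options=dict(initial_simplex=x0+np.vstack([np.zeros(7),np.diag([.006,.006,.03,.05,.06,1,1])]),maxiter=700));print(r.x.round(4),round(r.fun,4),cost(r.x,True),list(im))
# pot
sil={"scene":[283.6,229.4],"top":[294.9,211.8]}
print("pot tri by eye",tri([ray(*cal[c],sil[c]) for c in cal]))
th=np.linspace(0,2*np.pi,40)
def pot(x,y): return np.vstack([np.c_[x+r*np.cos(th),y+r*np.sin(th),0*th+z] for r,z in((.0255,.005),(.028,.049))])
ms={c:cv2.resize(env.masks_of(c,"fluted_pot")[0]["pixels"].astype(np.uint8),None,fx=S,fy=S,interpolation=0) for c in cal}
for cs in(("scene",),("top",),("scene","top")):
    r=minimize(lambda p:sum(1-(hullmask(*cal[c],pot(*p))&ms[c]).sum()/(hullmask(*cal[c],pot(*p))|ms[c]).sum() for c in cs),[.555,-.218],method='Nelder-Mead',options=dict(initial_simplex=[[.555,-.218],[.565,-.218],[.555,-.208]]));print("pot mask",cs,r.x.round(4),round(r.fun,3))
for c in cal: 
    h=poly(*cal[c],pot(.556,-.219)); print(c,"model ext",h.min(0).round(1),h.max(0).round(1))
E
python3 g.py
```

```text
[ 0.6598 -0.2275 -0.1693  0.1248  1.5049  0.9369 -0.292 ] 0.317 [0.07  0.111 0.087 0.049] [('scene', 1), ('scene', 0), ('top', 1), ('top', 0)]
[ 0.6598 -0.2276 -0.1679  0.129   1.5053  0.9493  0.0696] 0.3218 [0.079 0.106 0.086 0.051] [('scene', 1), ('scene', 0), ('top', 1), ('top', 0)]
pot tri by eye (array([ 0.55837186, -0.21574068,  0.03177593]), [np.float64(0.0032215800919558734), np.float64(0.003221580091955859)])
pot mask ('scene',) [ 0.5693 -0.2119] 0.433
pot mask ('top',) [ 0.554  -0.2168] 0.077
pot mask ('scene', 'top') [ 0.5547 -0.2175] 0.542
scene model ext [275.4 222. ] [291.  240.2]
top model ext [289.  203.7] [304.5 219.5]
```

```bash
cat > i.py <<'E'
from b import *
cal={};tc={}
for c in("scene","top"):
    f,K,T=grab(c);cal[c]=(K,T)
    big=cv2.resize(f,None,fx=S,fy=S,interpolation=cv2.INTER_CUBIC)
    d=(big.max(2)<75).astype(np.uint8); n,l,st,ce=cv2.connectedComponentsWithStats(d); u=proj(K,T,np.array([.66,-.228,.25]))*S
    k=min((i for i in range(1,n) if st[i,4]>60),key=lambda i:np.linalg.norm(ce[i]-u)); tc[c]=(ce[k]+.5)/S-.5; print(c,"dark",(st[k]/S).round(1),tc[c].round(2))
print("tri",tri([ray(*cal[c],tc[c]) for c in cal]))
for a in(1.46,1.51,1.571,1.62):
    q=lidpts([.6598,-.2275,-.168,a],slab(-.214,-.166,.024,0,.01)); print(a,*[np.r_[(poly(*cal[c],q).min(0)+poly(*cal[c],q).max(0))/2,poly(*cal[c],q).min(0),poly(*cal[c],q).max(0)].round(1) for c in cal])
E
python3 i.py
```

```text
scene dark [305.2 160.5   5.   13.  220.8] [307.29 166.64]
top dark [303.  171.    6.5   5.5 113.5] [305.79 173.17]
tri (array([ 0.65614896, -0.23038554,  0.25228035]), [np.float64(0.003103514918137445), np.float64(0.0031035149181373803)])
1.46 [303.  167.8 299.5 160.1 306.5 175.5] [304.9 176.2 300.2 173.3 309.5 179.2]
1.51 [305.  167.1 301.4 159.4 308.7 174.8] [305.3 173.4 300.6 170.1 310.  176.7]
1.571 [307.4 166.3 303.5 158.6 311.3 174. ] [305.9 170.  301.1 166.2 310.7 173.8]
1.62 [309.3 165.9 305.1 158.2 313.5 173.5] [306.3 167.3 301.5 163.2 311.1 171.4]
```

Lid evidence is scattered between 1.51 and 1.58 rad (best about 1.54), so it is upright. Pot at (0.556,-0.217), which is 24 mm in front of the box centre and fits the description. Going above it.

Call:
{"method": "carry_out", "body": {"rows": [{"travel": [0.005,-0.031,-0.014],"twist": [0,0,0],"claw": 0.075},{"travel": [0.01,-0.063,-0.029],"twist": [0,0,0],"claw": 0.075},{"travel": [0.015,-0.094,-0.044],"twist": [0,0,0],"claw": 0.075},{"travel": [0.02,-0.126,-0.058],"twist": [0,0,0],"claw": 0.075},{"travel": [0.025,-0.157,-0.073],"twist": [0,0,0],"claw": 0.075}]}}

```text
clock: 9.3
tool_pos: [0.5115, -0.1209, 0.2502]
orientation: [0.249, 3.131, -0.0]
wrist_force: [-0.2, 0.1, 0.1]
opening: 0.0756
```

Call:
{"method": "carry_out", "body": {"rows": [{"travel": [0.01,-0.022,-0.022],"twist": [0,0,0],"claw": 0.075},{"travel": [0.02,-0.045,-0.045],"twist": [0,0,0],"claw": 0.075},{"travel": [0.03,-0.07,-0.068],"twist": [0,0,0],"claw": 0.075},{"travel": [0.04,-0.09,-0.09],"twist": [0,0,0],"claw": 0.075},{"travel": [0.046,-0.102,-0.11],"twist": [0,0,0],"claw": 0.075}]}}

```text
clock: 9.72
tool_pos: [0.5576, -0.2241, 0.139]
orientation: [-0.253, -3.131, 0.002]
wrist_force: [0.3, 0.7, 0.2]
opening: 0.0747
```

Call:
{"method": "carry_out", "body": {"rows": [{"travel": [0,0,0],"twist": [0,0,0],"claw": 0.075},{"travel": [0,0,0],"twist": [0,0,0],"claw": 0.075}]}}

```text
clock: 9.88
tool_pos: [0.5565, -0.2216, 0.1394]
orientation: [-0.251, -3.129, -0.0]
wrist_force: [-0.7, 0.8, -0.3]
opening: 0.0749
```

```bash
sed -i 's/\[.47,-.19,.08\]/[.57,-.21,.08]/g' d.py; python3 d.py e3
```

```text
9.8833 [ 0.5565 -0.2216  0.1394] [[-0.987, 0.16, -0.003], [0.16, 0.987, 0.0], [0.003, -0.0, -1.0]] [-0.7  0.8 -0.3] [ 0.01  0.5   0.41  1.82 -0.25  0.88  1.95]
top 255 166
scene 244 176
```

View pics/e3.png

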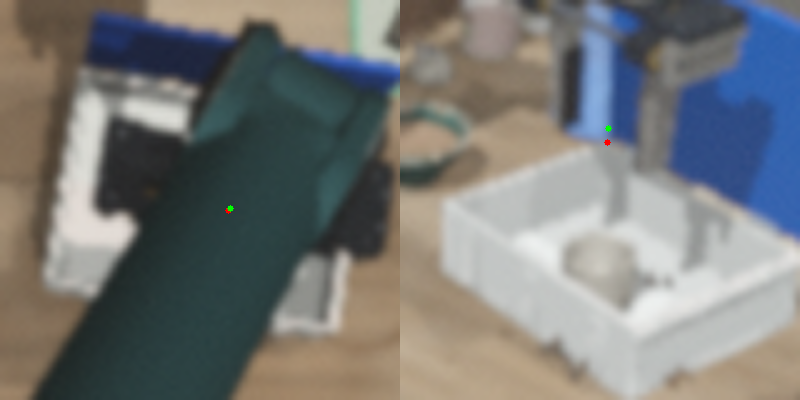

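Fingers straddle the pot (pot at scene crop (600,270)). Nudge +5 mm in y and descend in two stages, watching force.

Call:
{"method": "carry_out", "body": {"rows": [{"travel": [0,0.003,0],"twist": [0,0,0],"claw": 0.08},{"travel": [0,0.005,-0.015],"twist": [0,0,0],"claw": 0.08},{"travel": [0,0.005,-0.03],"twist": [0,0,0],"claw": 0.08},{"travel": [0,0.005,-0.045],"twist": [0,0,0],"claw": 0.08},{"travel": [0,0.005,-0.06],"twist": [0,0,0],"claw": 0.08}]}}

```text
clock: 10.4
tool_pos: [0.5584, -0.2148, 0.0817]
orientation: [0.246, 3.129, 0.001]
wrist_force: [-0.2, 0.3, 0.1]
opening: 0.0802
```

Call:
{"method": "carry_out", "body": {"rows": [{"travel": [0,0,-0.012],"twist": [0,0,0],"claw": 0.08},{"travel": [0,0,-0.024],"twist": [0,0,0],"claw": 0.08},{"travel": [0,0,-0.03],"twist": [0,0,0],"claw": 0.08}]}}

```text
clock: 10.65
tool_pos: [0.5573, -0.2153, 0.0499]
orientation: [-0.248, -3.131, -0.001]
wrist_force: [-0.8, 0.7, -0.6]
opening: 0.0798
```

Call:
{"method": "carry_out", "body": {"rows": [{"travel": [0,0,-0.01],"twist": [0,0,0],"claw": 0.08},{"travel": [0,0,-0.02],"twist": [0,0,0],"claw": 0.08},{"travel": [0,0,-0.026],"twist": [0,0,0],"claw": 0.08},{"travel": [0,0,-0.026],"twist": [0,0,0],"claw": 0.08}]}}

```text
clock: 10.98
tool_pos: [0.5565, -0.216, 0.0231]
orientation: [-0.249, -3.13, -0.001]
wrist_force: [0.5, -0.5, 1.1]
opening: 0.0802
```

Call:
{"method": "carry_out", "body": {"rows": [{"travel": [0,0,0],"twist": [0,0,0],"claw": 0.07},{"travel": [0,0,0],"twist": [0,0,0],"claw": 0.065},{"travel": [0,0,0],"twist": [0,0,0],"claw": 0.06},{"travel": [0,0,0],"twist": [0,0,0],"claw": 0.055},{"travel": [0,0,0],"twist": [0,0,0],"claw": 0.05}], "newtons": 6}}

```text
clock: 11.4
tool_pos: [0.5577, -0.2166, 0.0251]
orientation: [0.249, 3.131, -0.001]
wrist_force: [-0.5, 0.0, 1.3]
opening: 0.0528
```

Call:
{"method": "carry_out", "body": {"rows": [{"travel": [0,0,0],"twist": [0,0,0],"claw": 0.04},{"travel": [0,0,0],"twist": [0,0,0],"claw": 0.04},{"travel": [0,0,0],"twist": [0,0,0],"claw": 0.04},{"travel": [0,0,0],"twist": [0,0,0],"claw": 0.04}], "newtons": 18}}

```text
clock: 11.73
tool_pos: [0.5577, -0.2166, 0.0251]
orientation: [0.249, 3.131, -0.001]
wrist_force: [-1.1, -0.5, 5.3]
opening: 0.0521
```

Held at 52 mm. Lift gently.

Call:
{"method": "carry_out", "body": {"rows": [{"travel": [0,0,0.005],"twist": [0,0,0],"claw": 0.04},{"travel": [0,0,0.014],"twist": [0,0,0],"claw": 0.04},{"travel": [0,0,0.025],"twist": [0,0,0],"claw": 0.04},{"travel": [0,0,0.035],"twist": [0,0,0],"claw": 0.04},{"travel": [0,0,0.045],"twist": [0,0,0],"claw": 0.04}]}}

```text
clock: 12.15
tool_pos: [0.5576, -0.2162, 0.071]
orientation: [0.249, 3.131, 0.0]
wrist_force: [0.3, 1.0, -1.2]
opening: 0.0523
```

Call:
{"method": "carry_out", "body": {"rows": [{"travel": [0,0,0.015],"twist": [0,0,0],"claw": 0.04},{"travel": [0,0,0.035],"twist": [0,0,0],"claw": 0.04},{"travel": [0,0,0.055],"twist": [0,0,0],"claw": 0.04},{"travel": [0,0,0.075],"twist": [0,0,0],"claw": 0.04},{"travel": [0,0,0.09],"twist": [0,0,0],"claw": 0.04}]}}

```text
clock: 12.57
tool_pos: [0.5579, -0.2164, 0.1623]
orientation: [0.249, 3.129, -0.0]
wrist_force: [0.1, 0.0, -0.9]
opening: 0.0521
```

Call:
{"method": "carry_out", "body": {"rows": [{"travel": [0,0,0.01],"twist": [0,0,0],"claw": 0.04},{"travel": [0,0,0.02],"twist": [0,0,0],"claw": 0.04},{"travel": [0,0,0.02],"twist": [0,0,0],"claw": 0.04},{"travel": [0,0,0.02],"twist": [0,0,0],"claw": 0.04}]}}

```text
clock: 12.9
tool_pos: [0.5573, -0.2161, 0.1798]
orientation: [0.249, 3.131, 0.0]
wrist_force: [-0.3, -1.0, -0.8]
opening: 0.052
```

```bash
cat > j.py <<'E'
from b import *
import sys
from scipy.optimize import least_squares
# bowl: fit projected rim circle silhouette (rim r .05 z .044) to network masks, leftmost bowl
o=env.get_obs(); print(o["clock"],np.round(o["tool_pos"],4),R.from_rotvec(o["orientation"]).as_matrix()[:,2].round(3),np.round(o["wrist_force"],1),round(o["opening"],4),np.round(o["joints"],2))
cal={};bm={}
for c in("scene","top"):
    f,K,T=grab(c);cal[c]=(K,T)
    cand=[(np.linalg.norm(np.mean(np.nonzero(d["pixels"]),1)[::-1]-proj(K,T,np.array([.56,.154,.03]))),d) for d in env.masks_of(c,"slip_bowl")]
    e,d=min(cand,key=lambda t:t[0]); print(c,"mask dist px",round(e,1)); bm[c]=cv2.resize(d["pixels"].astype(np.uint8),None,fx=S,fy=S,interpolation=0)
    t=f
    if c=="scene": cv2.imwrite("pics/scene_last.png",f[:,:,::-1])
th=np.linspace(0,2*np.pi,40)
def bowl(x,y): return np.vstack([np.c_[x+r*np.cos(th),y+r*np.sin(th),0*th+z] for r,z in((.028,0),(.05,.044))])
for cs in(("scene",),("top",),("scene","top")):
    def cost(p):
        return sum(1-(hullmask(*cal[c],bowl(*p))&bm[c]).sum()/(hullmask(*cal[c],bowl(*p))|bm[c]).sum() for c in cs)
    r=minimize(cost,[.556,.154],method='Nelder-Mead',options=dict(initial_simplex=[[.556,.154],[.566,.154],[.556,.164]]));print("bowl",cs,r.x.round(4),round(r.fun,3))
E
python3 j.py
```

```text
12.9 [ 0.5573 -0.2161  0.1798] [ 0.  0. -1.] [-0.3 -1.  -0.8] 0.052 [-0.02  0.44  0.43  1.8  -0.22  0.95  1.92]
scene mask dist px 0.9
top mask dist px 0.4
bowl ('scene',) [0.5629 0.1512] 0.093
bowl ('top',) [0.5582 0.1536] 0.066
bowl ('scene', 'top') [0.5602 0.1529] 0.196
```

Call:
{"method": "carry_out", "body": {"rows": [{"travel": [0,0.008,0],"twist": [0,0,0],"claw": 0.04},{"travel": [0,0.022,0],"twist": [0,0,0],"claw": 0.04},{"travel": [0,0.041,0],"twist": [0,0,0],"claw": 0.04},{"travel": [0,0.062,0],"twist": [0,0,0],"claw": 0.04},{"travel": [0,0.083,0],"twist": [0,0,0],"claw": 0.04}]}}

```text
clock: 13.52
tool_pos: [0.5569, -0.1319, 0.179]
orientation: [-0.25, -3.131, -0.0]
wrist_force: [1.0, -0.0, 0.1]
opening: 0.0524
```

Call:
{"method": "carry_out", "body": {"rows": [{"travel": [0,0.022,0],"twist": [0,0,0],"claw": 0.04},{"travel": [0,0.044,0],"twist": [0,0,0],"claw": 0.04},{"travel": [0,0.066,0],"twist": [0,0,0],"claw": 0.04},{"travel": [0,0.088,0],"twist": [0,0,0],"claw": 0.04},{"travel": [0,0.11,0],"twist": [0,0,0],"claw": 0.04}]}}

```text
clock: 13.93
tool_pos: [0.5569, -0.0215, 0.1792]
orientation: [-0.249, -3.131, -0.0]
wrist_force: [0.1, 0.6, -0.5]
opening: 0.0523
```

Call:
{"method": "carry_out", "body": {"rows": [{"travel": [0,0.022,0],"twist": [0,0,0],"claw": 0.04},{"travel": [0,0.044,0],"twist": [0,0,0],"claw": 0.04},{"travel": [0,0.066,0],"twist": [0,0,0],"claw": 0.04},{"travel": [0,0.088,0],"twist": [0,0,0],"claw": 0.04},{"travel": [0,0.11,0],"twist": [0,0,0],"claw": 0.04}]}}

```text
clock: 14.35
tool_pos: [0.5567, 0.0885, 0.1791]
orientation: [-0.248, -3.131, 0.0]
wrist_force: [0.2, 0.1, -0.3]
opening: 0.0521
```

Call:
{"method": "carry_out", "body": {"rows": [{"travel": [0.001,0.02,0],"twist": [0,0,0],"claw": 0.04},{"travel": [0.002,0.037,0],"twist": [0,0,0],"claw": 0.04},{"travel": [0.002,0.051,-0.005],"twist": [0,0,0],"claw": 0.04},{"travel": [0.002,0.06,-0.01],"twist": [0,0,0],"claw": 0.04},{"travel": [0.002,0.065,-0.015],"twist": [0,0,0],"claw": 0.04}]}}

```text
clock: 14.77
tool_pos: [0.5588, 0.1532, 0.1636]
orientation: [-0.247, -3.131, 0.0]
wrist_force: [-0.4, -0.3, -0.3]
opening: 0.052
```

Call:
{"method": "carry_out", "body": {"rows": [{"travel": [0,0,0],"twist": [0,0,0],"claw": 0.04},{"travel": [0,0,0],"twist": [0,0,0],"claw": 0.04},{"travel": [0,0,0],"twist": [0,0,0],"claw": 0.04},{"travel": [0,0,0],"twist": [0,0,0],"claw": 0.04}]}}

```text
clock: 15.1
tool_pos: [0.5596, 0.1505, 0.1648]
orientation: [0.252, 3.131, -0.0]
wrist_force: [0.2, -0.1, 0.4]
opening: 0.0522
```

```bash
cat > k.py <<'E'
from h import *
o=env.get_obs(); tp=np.array(o["tool_pos"]); print(o["clock"],tp.round(4),R.from_rotvec(o["orientation"]).as_matrix()[:,2].round(3),round(o["opening"],4),np.abs(o["joint_velocities"]).max().round(4))
f,K,T=grab("scene")
for q in("pot_centre","fluted_pot"):
    for d in env.place_of("scene",q)[:2]:
        uv=np.array(d["position"])*[512,384]; oo,dd=ray(K,T,uv); n=np.array([dd[0],dd[1],0]); s=n@(tp-oo)/(n@dd); print(q,round(d["score"],2),uv.round(1),"at tool depth",(oo+dd*s).round(4))
for q in("box_lid",):
    print(q,[round(d["score"],2) for d in env.masks_of("scene",q)])
u=proj(K,T,np.array([.6,0,.1])).astype(int); t=f[u[1]-75:u[1]+75,u[0]-90:u[0]+110]
cv2.imwrite("pics/k1.png",cv2.resize(t,(800,600),interpolation=cv2.INTER_CUBIC)[:,:,::-1]); print(u-[90,75])
E
python3 k.py; python3 i.py
```

```text
15.1 [0.5596 0.1505 0.1648] [ 0. -0. -1.] 0.0522 0.0024
pot_centre 0.5 [216.3 168.5] at tool depth [0.5645 0.1464 0.1642]
fluted_pot 0.69 [213.5 172.7] at tool depth [0.5552 0.1543 0.1462]
box_lid [0.84]
[158 115]
scene dark [305.2 160.8   5.   12.8 219.8] [307.32 166.66]
top dark [303.  171.    6.5   5.2 107.8] [305.75 173.16]
tri (array([ 0.65624122, -0.23034598,  0.25217457]), [np.float64(0.003169722391886728), np.float64(0.0031697223918869134)])
1.46 [303.  167.8 299.5 160.1 306.5 175.5] [304.9 176.2 300.2 173.3 309.5 179.2]
1.51 [305.  167.1 301.4 159.4 308.7 174.8] [305.3 173.4 300.6 170.1 310.  176.7]
1.571 [307.4 166.3 303.5 158.6 311.3 174. ] [305.9 170.  301.1 166.2 310.7 173.8]
1.62 [309.3 165.9 305.1 158.2 313.5 173.5] [306.3 167.3 301.5 163.2 311.1 171.4]
```

View pics/k1.png

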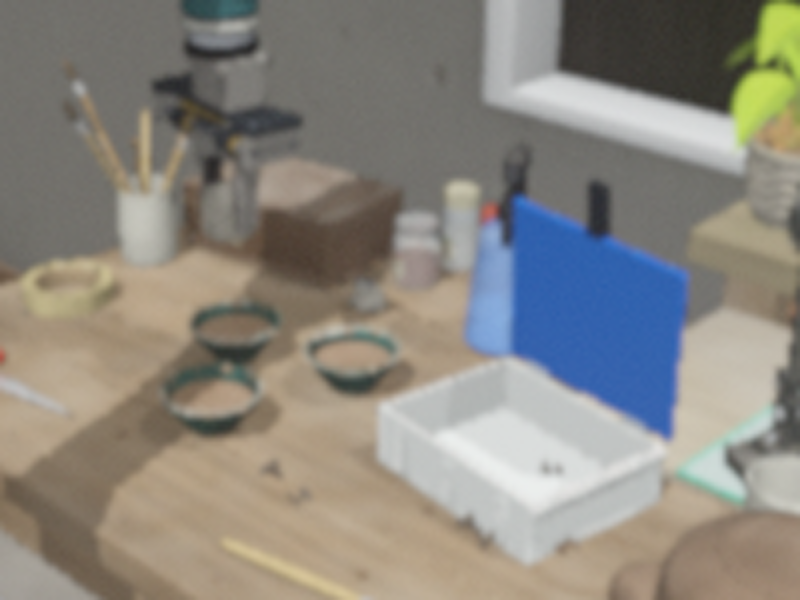

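The picture shows the empty box, the lid standing (crop (600,310)), and the pot in the fingers (crop (228,215)) above the leftmost bowl (crop (235,330)). The bowls and bystanders look undisturbed. Handing in.

```bash
python3 -c "
from cell import env
print(env.job_done()); o=env.get_obs(); print(o['clock'],o['tool_pos'],o['opening'])"
```

```text
the job is handed in; nothing more can be done
None
the job is handed in; nothing more can be done
```

I lifted the lid by its tongue until it stood up, then took the fluted pot out with a side grip and kept the tool vertical throughout. The job was handed in at about 15 s with the pot held over the leftmost of the three green bowls on the table.

**Last checks**
- **Pot:** the tool was at (0.560, 0.151) m, against a fitted bowl centre of (0.560, 0.153) m. By the tool height, the foot is at about 0.145 m, roughly 10 cm above the rim. The network's pot points agreed to within about 1 cm.
- **Grip:** the fingers held 52 mm with 18 N set, the tool was vertical and the arm still. I judged the pot itself level only from the picture.
- **Lid:** it stands and did not move after I let go, but my angle estimates disagree. The top view gives about 1.51 rad, the scene view about 1.55 to 1.57, and the arm's path about 1.58. It may lean up to 4° toward the front; I took about 1.54 rad as close enough to upright and did not correct it.
- **Surroundings:** wrist force stayed under about 20 N in all readings. The bowls and other things looked undisturbed in the last picture. I viewed eight pictures.

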